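# Lock a relief tile into its casting jig with the square key

### The job

Lock the relief tile into its casting jig: take the orange-handled square key out of the stand, push its tip well down into the square recess of the blue knob and, with the key alone, turn the knob clockwise (seen from above) as far as its stop, so that the red tab lies over the tile. Then put the key back, tip down and fully in, into the empty hole of the stand. Do not touch the knob or tab with the gripper, and leave the tile, the two vials and the cup where they are.

Things in the scene. Friction and masses are not known exactly. Their poses are not given: they have to be found in the camera images.
- jig: fixed casting jig: plywood board 210 x 260 x 12 mm with a wooden rim 22 mm high round the tile. Origin on the table under the knob's axis, z up; the board spans x = -105 to 105 and y = -215 to 45 mm; the tile is centred at y = -122 mm, its top 30 mm above the table.
- latch (a joint): angle of the blue captive knob (60 mm across, top 64 mm above the table, axis vertical) and its red tab (100 mm from axis to end, 22 mm wide, 33 to 42 mm above the table), in rad, growing clockwise seen from above. 0: tab along the jig's +x, clear of the tile; stop at 1.5: tab along the jig's -y, over the tile. Friction (about 0.16 N m) holds it where it is left.
- recess (a point): centre of the mouth of the square recess in the knob's top, on its axis, 64 mm above the table; frame turns with the tab (x along it). Brass walls 21 mm apart, 22 mm deep, dark floor. The square was pinned into the knob at an unknown angle, unrelated to the tab: look at it or feel for it. It leaves the key up to 10 degrees of play either way.
- key: loose key, 145 mm, 0.3 kg, in the stand. Origin: centre of the tip's lower end; z up to the handle. Round pilot to 5 mm (11 to 15 mm across), square bevel 15 to 18 mm wide to 9 mm, square shank 18 mm to 45 mm (sides along x, y), shaft 16 mm across to 110 mm, orange crossbar 110 to 145 mm, 80 mm along x, 20 mm along y. The pilot enters the recess at any angle, the shank only when turned to match.
- stand: fixed wooden stand 70 x 216 mm (long along y), 55 mm high; origin under its centre. Three equal round holes in its top, 28 mm across, 45 mm deep (floor 10 mm above the table), at y = -70, 0 and 70 mm. One holds the key, the others a vial each.
- stand_hole0 (a point): centre of the mouth of the hole at y = -70 mm, 55 mm above the table
- stand_hole1 (a point): centre of the mouth of the middle hole, 55 mm above the table
- stand_hole2 (a point): centre of the mouth of the hole at y = +70 mm, 55 mm above the table
- vial_a: green glaze vial with white cap, 25 mm across, 85 mm high, standing in a stand hole, its top 95 mm above the table; origin at the centre of its underside
- vial_b: amber glaze vial with white cap, same size, in another stand hole; origin at the centre of its underside
- tile: cream relief tile 148 x 148 x 18 mm, about 0.7 kg, lying loose in the jig; origin at the centre of its underside
- cup: white cup 72 mm across, 85 mm high, on the table beyond the work; origin at the centre of its underside
There are look-alikes about, which are no part of the job. Of the things that look like the key, the smaller one is meant.

How it is judged:
By the outcome, as a careful person would: the job done as asked, in the order asked, and still so for the second after the job is handed in, with the robot touching nothing.
It also fails if it takes over 72 s, if anything falls off the work surface, if the arm or the gripper's body presses on something with over 40 N, if the wrist force passes 120 N, or if a joint passes its speed limit or range.

### The arm

A 6-joint arm with a two-finger parallel gripper is mounted at the origin on the work surface. World frame = base frame: x ahead of the robot, y to its left, z up, the work surface at z = 0. Lengths are in m, angles in rad, forces in N, time in s.
With the tool pointing down it reaches from about 0.325 to 0.75 m from the base axis. Payload 7.6 kg.
Tool frame: the origin (TCP) lies at the very end of the fingers, on their centre line; the grasp point (between the pads) lies 19 mm behind it; z points along the fingers, y is the line along which they close (so a half turn about z gives the same grasp; the last joint's range is limited). The gripper opens to 85 mm and grips with 20 to 120 N. Pads are 22 mm wide; open, the fingers measure 114 mm over their backs; the gripper's body (76 mm by 85 mm) begins 54 mm behind the grasp point. The pads swing forward as they close: fully open they stand 13 mm farther back than shut.
Start: joints at [-1.342, 0.052, 1.401, -0, 1.689, -0.07], TCP at [0.155, -0.502, 0.231] pointing down, gripper open.
Joint ranges: [-2.9, 2.9], [-0.91, 2.17], [0.12, 2.37], [-1.06, 4.2], [0.26, 2.73], [-2.93, 2.93]. Speed limits (rad/s): [2.57, 2.57, 3.01, 3.14, 3.14, 3.14].

### API

Orientations are given as a unit quaternion [w, x, y, z].
In Python, from workcell import * gives the robot as it stands.
- The arm moves only by the tool play_rows, never from a script. Its argument "deltas" is a list of rows, each a list of 7 numbers: the turn, a rotation vector about the tool's x, y, z normalised to -1 to 1, where 1 is 180 degrees, then the shift along the tool's x, y, z normalised to -1 to 1, where 1 is 30 cm, then the opening, from 0 (shut) to 1 (fully open). A call has 1 to 8 rows; each row is the pose to reach, as a shift and turn from the pose commanded when the call began, along the tool's axes at that moment, turning the shorter way round; what a row does not reach only later rows make up. A row lasts 1/12 s, in which the tool goes at most 41.7 mm and 7.16 degrees, less where a joint would pass 70% of its speed; a pose out of reach is approached as far as the arm can. A call with a number of a shift or a turn outside -1 to 1 is refused whole. A call with a gripper value outside its range is refused whole. The fingers move at their own pace and stop on an object; "force" is the grip in N (left out, the last holds). Time passes only in rows, so rows that repeat a pose let the fingers close. It gives the time, the measured TCP pose, the force, the opening and the grip force at its end, in the units of the state.
- get_obs(): the state, without advancing time (a new reading comes with each control period).
- camera(name): name is "side" or "top" or "wrist"; returns the picture (384x512x3 uint8, red, green, blue); there is no depth.
- get_calibration(name): a dict with "fovy" (degrees; the focal length in pixels is half the picture's height over the tangent of half this angle, whatever the lens; pixels are square), "cx", "cy" (the principal point, pixels), "cam_to_world" (4x4, takes a point from camera to world coordinates). Camera axes: x right, y up, looking along -z (the intrinsics and any distortion apply to the point x, -y, -z); pixel columns grow to the right and rows downward; lengths in m; the calibration is good to about 2 mm. A picture is of the moment at which its call begins: read the wrist's pose just before it. get_calibration takes no time and is no camera call; for the wrist camera it gives the pose at the moment of the call.
- close_job(): hands the job in; it is judged then, once.
The state is a dict: "clock": time; "joint_pos": joint angles; "dq": joint speeds; "joint_torque": joint torques, N m; "tcp_pos": TCP position; "ee_rot": TCP orientation; "ft_force": force on the tool from outside, world axes, zero at the start; "torque": the same for the moment, N m; "finger_gap": finger opening in m; "grip_force": force on a finger pad.
Only numpy, scipy, OpenCV 4.12 (cv2) and the standard library are available. Lean on these libraries where they do the work, as an engineer would, in place of code of your own. Each camera call takes 0.05 s, during which the arm holds its last target. There are 200 camera calls.

## Working session

There is one attempt and no reset: what is moved stays moved. The work goes in short steps, Python scripts to look and compute and a tool call to move; the robot and the scene stay as the last step left them, time stands still between calls to the robot, and variables do not carry over. Pictures are saved under pics/ and viewed, at most 10 in all, crops included, and the job is handed in when it is done.

Besides the shell and the picture viewer there is one more tool, called after ">>>" in YAML: its name, and indented under it one key for each argument. play_rows: Moves the arm, as the interface text tells. Its arguments: {"type":"object","properties":{"deltas":{"type":"array","items":{"type":"array","items":{"type":"number"}}},"force":{"type":"number"}},"required":["deltas"]}

```bash
ls; mkdir -p pics; python3 - <<'E'
from workcell import *
import cv2,numpy as np
o=get_obs();print({k:np.round(v,3).tolist() for k,v in o.items()})
ims=[]
for n in ["side","top","wrist"]:
    c=get_calibration(n);print(n,{k:np.round(v,4).tolist() if not isinstance(v,str) else v for k,v in c.items()})
    im=camera(n);cv2.imwrite(f"pics/{n}0.png",im[:,:,::-1]);ims.append(im)
cv2.imwrite("pics/st.png",cv2.resize(np.vstack([np.hstack(ims[:2])])[:,:,::-1],(800,300)))
cv2.imwrite("pics/top_big.png",cv2.resize(ims[1],(800,600),interpolation=cv2.INTER_CUBIC)[:,:,::-1])
cv2.imwrite("pics/side_big.png",cv2.resize(ims[0],(800,600),interpolation=cv2.INTER_CUBIC)[:,:,::-1])
E
```

```text
pics
{'clock': 0.0, 'joint_pos': [-1.342, 0.053, 1.402, -0.0, 1.689, -0.07], 'dq': [0.0, 0.001, 0.001, 0.0, -0.001, -0.0], 'joint_torque': [-0.002, -38.166, -36.019, -0.0, 0.006, -0.0], 'tcp_pos': [0.154, -0.501, 0.23], 'ee_rot': [-0.001, 0.989, 0.149, -0.0], 'ft_force': [-0.249, 1.22, -0.194], 'torque': [-0.043, 0.032, 0.02], 'grip_force': 0.0, 'finger_gap': 0.086}
side {'fovy': 48.4993, 'cx': 252.1291, 'cy': 195.8523, 'cam_to_world': [[-0.9605, 0.2185, -0.1726, 0.3874], [-0.2784, -0.7546, 0.5942, 0.6706], [-0.0004, 0.6187, 0.7856, 0.8309], [0.0, 0.0, 0.0, 1.0]]}
top {'fovy': 43.4793, 'cx': 253.1897, 'cy': 197.2949, 'cam_to_world': [[-0.0093, 0.9875, -0.1572, 0.4054], [-1.0, -0.0088, 0.0042, 0.1136], [0.0027, 0.1573, 0.9876, 1.1021], [0.0, 0.0, 0.0, 1.0]]}
wrist {'fovy': 61.762, 'cx': 254.369, 'cy': 189.0188, 'cam_to_world': [[0.2951, 0.9111, 0.2877, 0.2287], [-0.9555, 0.2818, 0.0875, -0.4787], [-0.0014, -0.3008, 0.9537, 0.373], [0.0, 0.0, 0.0, 1.0]]}
```

View pics/top_big.png

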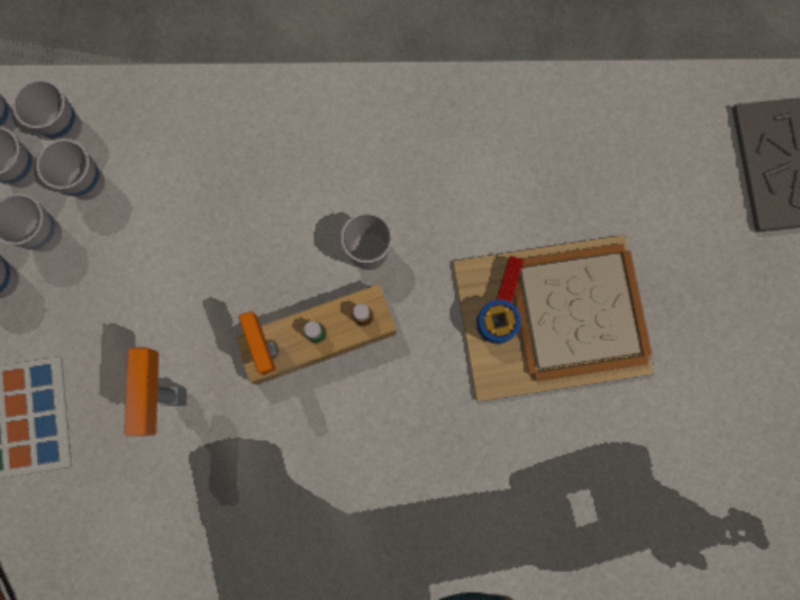

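View pics/side_big.png

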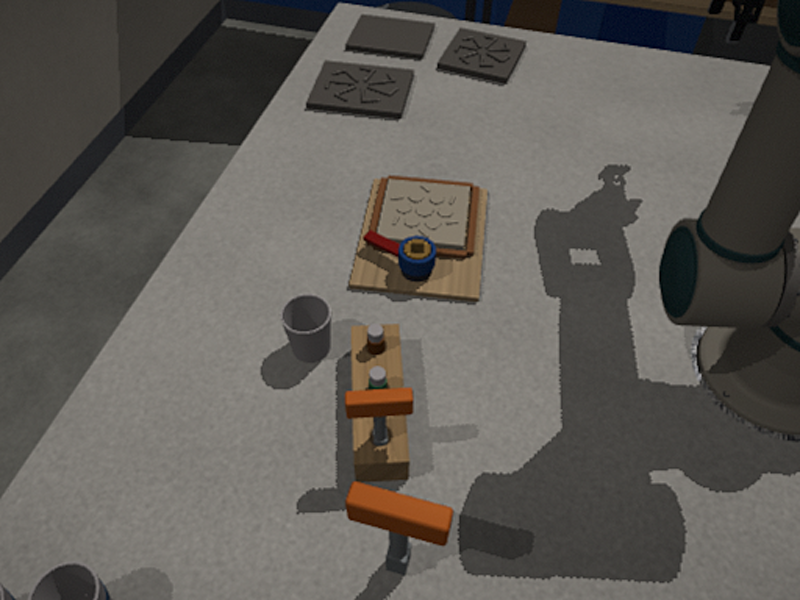

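Key candidates, in top-view pixels of the 800x600 image: the small orange bar in the stand at (256,342), and a bigger orange key at (142,392) standing on the table. I choose the smaller one in the stand. The knob is at (499,320), with the tab pointing to (515,260). I'll check the choice in one close crop.

```bash
cat > h.py <<'E'
from workcell import *
import cv2,numpy as np
from scipy.spatial.transform import Rotation as R
def K(c):
    f=192/np.tan(np.radians(c["fovy"])/2);return f
def ray(c,uv):
    f=K(c);d=np.array([(uv[0]-c["cx"])/f,-(uv[1]-c["cy"])/f,-1.]);M=np.array(c["cam_to_world"]);return M[:3,3],M[:3,:3]@d
def onz(c,uv,z):
    o,d=ray(c,uv);return o+d*(z-o[2])/d[2]
def tri(*cu):
    A=0;b=0;rs=[]
    for c,uv in cu:
        o,d=ray(c,uv);d=d/np.linalg.norm(d);P=np.eye(3)-np.outer(d,d);A=A+P;b=b+P@o;rs.append((o,P))
    X=np.linalg.solve(A,b);return X,max(np.linalg.norm(P@(X-o)) for o,P in rs)
def proj(c,X):
    M=np.array(c["cam_to_world"]);p=M[:3,:3].T@(np.asarray(X)-M[:3,3]);f=K(c);return np.array([c["cx"]+f*p[0]/-p[2],c["cy"]-f*p[1]/-p[2]])
def pose():
    o=get_obs();q=o["ee_rot"];return np.array(o["tcp_pos"]),R.from_quat([q[1],q[2],q[3],q[0]])
def delta(p,yaw,p0=None,R0=None):
    """row numbers to reach TCP p, tool down with tool x at yaw deg"""
    if p0 is None:p0,R0=pose()
    y=np.radians(yaw);T=R.from_matrix(np.array([[np.cos(y),np.sin(y),0],[np.sin(y),-np.cos(y),0],[0,0,-1]]))
    return np.round(np.r_[(R0.inv()*T).as_rotvec()/np.pi,R0.inv().apply(np.array(p)-p0)/.3],4).tolist()
E
python3 - <<'E'
from h import *
t=get_calibration("top");s=get_calibration("side");k=.64
P={"bar":((256,340),(379,402)),"knob":((499,320),(417,244)),"bigbar":((142,392),(400,508)),"amber cap":((362,311),(376,329)),"green cap":((313,329),(378,376)),"tabend":((515,262),(369,238)),"cup rim":((366,240),(307,313))}
for n,(a,b) in P.items():print(n,tri((t,np.array(a)*k),(s,np.array(b)*k)))
for n,a,z in [("jig TL",(454,262),.012),("jig BL",(478,399),.012),("jigTR",(623,237),.012),("jigBR",(652,374),.012),("st",(378,287),.055),("st",(396,328),.055),("st",(253,382),.055)]:print(n,onz(t,np.array(a)*k,z))
a=cv2.imread("pics/top0.png")[175:260,135:260];b=cv2.imread("pics/side0.png")[195:390,180:320]
cv2.imwrite("pics/crop1.png",np.hstack([cv2.resize(a,(400,272),interpolation=2),np.zeros((272,10,3),np.uint8),cv2.resize(b,(195,272),interpolation=2)]))
E
```

```text
bar (array([0.51799506, 0.29001288, 0.13603994]), np.float64(0.0013986463116409601))
knob (array([ 0.55313175, -0.03376687,  0.07017397]), np.float64(0.0011020264627767439))
bigbar (array([0.45269171, 0.42201178, 0.173208  ]), np.float64(0.000630396633108728))
amber cap (array([0.56316127, 0.15517131, 0.08901073]), np.float64(0.00023796310923469111))
green cap (array([0.53995154, 0.22256192, 0.0809828 ]), np.float64(0.00037593717999592215))
tabend (array([ 0.64440817, -0.06632057,  0.02528321]), np.float64(0.0004412116282196717))
cup rim (array([0.66606775, 0.1499268 , 0.08093901]), np.float64(0.0012371385511063693))
jig TL [0.64769035 0.02186015 0.012     ]
jig BL [ 0.44567537 -0.00836274  0.012     ]
jigTR [ 0.68360611 -0.23098105  0.012     ]
jigBR [ 0.47932059 -0.26141248  0.012     ]
st [0.60288635 0.13386796 0.055     ]
st [0.54413231 0.10893772 0.055     ]
st [0.4703872 0.3079797 0.055    ]
```

View pics/crop1.png

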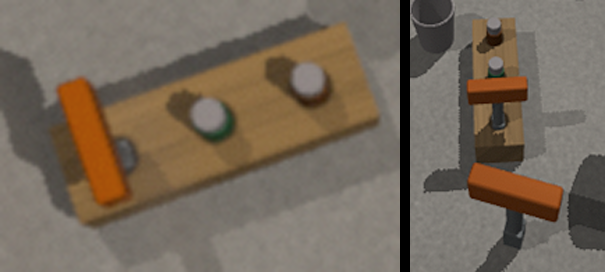

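The crop confirms it: the key is in the stand's left end hole, next to the green and amber vials. The knob is near (0.552,-0.035) and the key near (0.518,0.290). Next I move the wrist camera over the knob.

```bash
python3 - <<'E'
from h import *
print(delta([.37,-.25,.23],18)); print(delta([.553,-.035,.21],18))
print(delta([.553,-.035,.21],18,np.array([.37,-.25,.23]),pose()[1]))
E
```

```text
[-0.0004, -0.0, -0.0049, 0.9333, -0.5898, 0.003]
[-0.0004, -0.0, -0.0049, 1.7272, -1.0951, 0.0704]
[-0.0004, -0.0, -0.0049, 0.7939, -0.5053, 0.0673]
```

>>> play_rows:
  deltas:
    - [0,0,0,0.12,-0.075,0,1]
    - [0,0,0,0.24,-0.15,0,1]
    - [0,0,0,0.36,-0.225,0,1]
    - [0,0,0,0.48,-0.3,0,1]
    - [0,0,0,0.6,-0.375,0,1]
    - [0,0,0,0.71,-0.45,0,1]
    - [0,0,0,0.82,-0.52,0,1]
    - [0,0,0,0.93,-0.59,0,1]

```text
clock: 0.82
tcp_pos: [0.37, -0.2484, 0.2312]
ee_rot: [0.0, 0.989, 0.149, 0.0]
ft_force: [0.3, -0.6, -0.1]
finger_gap: 0.0859
grip_force: 0.0
```

>>> play_rows:
  deltas:
    - [0,0,0,0.12,-0.075,0.01,1]
    - [0,0,0,0.24,-0.15,0.02,1]
    - [0,0,0,0.36,-0.225,0.03,1]
    - [0,0,0,0.48,-0.3,0.04,1]
    - [0,0,0,0.6,-0.375,0.05,1]
    - [0,0,0,0.7,-0.44,0.06,1]
    - [0,0,0,0.79,-0.505,0.067,1]
    - [0,0,0,0.79,-0.505,0.067,1]

```text
clock: 1.48
tcp_pos: [0.5527, -0.0312, 0.2094]
ee_rot: [-0.001, 0.988, 0.151, -0.001]
ft_force: [0.5, 0.1, -0.5]
finger_gap: 0.0859
grip_force: 0.0
```

```bash
python3 - <<'E'
from h import *
for i in range(1): pass
o=get_obs();print(o["tcp_pos"],o["ee_rot"],o["joint_pos"],o["ft_force"],o["clock"])
c=get_calibration("wrist");im=camera("wrist");np.save("w1.npy",im);import json;json.dump({k:np.array(v).tolist() for k,v in c.items()},open("w1.json","w"))
print(proj(c,[.552,-.035,.064]))
cv2.imwrite("pics/w1.png",cv2.resize(im,(800,600),interpolation=2)[:,:,::-1])
E
```

```text
[ 0.55272221 -0.03119654  0.2093721 ] [-1.05582011e-03  9.88456954e-01  1.51496212e-01 -7.95167310e-04] [-1.23896783e-01  1.41531250e-01  1.34885680e+00  1.60384141e-03
  1.65331005e+00  1.14286622e+00] [ 0.45926701  0.14003754 -0.47971057] 1.4833
[258.45756545 177.20351652]
```

View pics/w1.png

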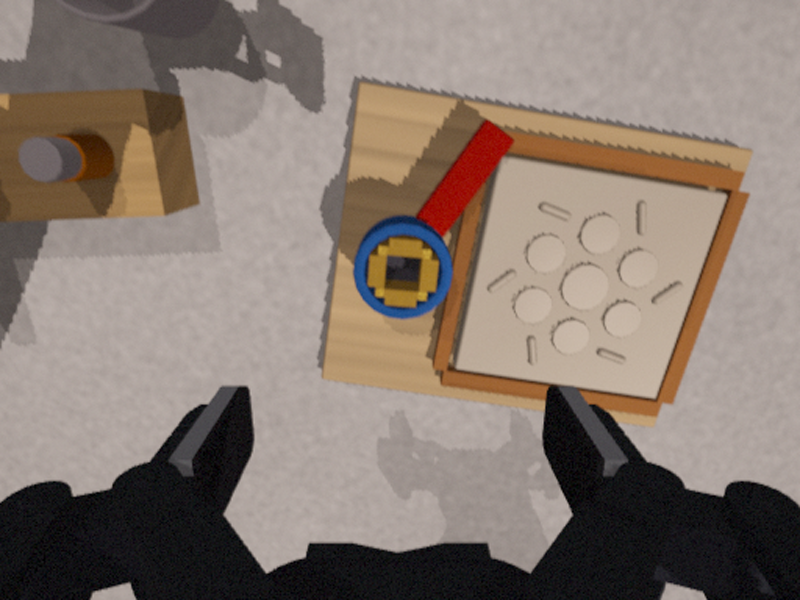

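Wrist view: the knob is at (403,267), with its recess roughly square to the image. The tab end is at (498,130). I'll zoom in on the recess.

```bash
python3 - <<'E'
from h import *;import json
c=json.load(open("w1.json"));im=np.load("w1.npy")
hsv=cv2.cvtColor(im,cv2.COLOR_RGB2HSV)
m=((hsv[...,0]>100)&(hsv[...,0]<130)&(hsv[...,1]>120)).astype(np.uint8)
cs=max(cv2.findContours(m,0,1)[0],key=cv2.contourArea);cc,r=cv2.minEnclosingCircle(cs);e=cv2.fitEllipse(cs);print(cc,r,e,onz(c,e[0],.064))
red=((hsv[...,0]<5)|(hsv[...,0]>175))&(hsv[...,1]>180)
n,l,st,ct=cv2.connectedComponentsWithStats(red.astype(np.uint8));i=1+st[1:,4].argmax()
pts=np.array([onz(c,p[::-1],.042)[:2] for p in np.argwhere(l==i)]);k=onz(c,e[0],.064)[:2]
d=np.linalg.norm(pts-k,axis=1);far=pts[d>.07].mean(0);w=np.linalg.svd(pts-pts.mean(0))[2][0];print("tab dir",np.degrees(np.arctan2(*(far-k)[::-1])),np.degrees(np.arctan2(w[1],w[0])))
# rectify top plane: 60x60mm, world x up, y left
S=600/.06;g=np.arange(600)
mp=np.array([[proj(c,[k[0]+(300-v)/S,k[1]+(300-u)/S,.064]) for u in range(0,600,10)] for v in range(0,600,10)]).astype(np.float32)
mp=cv2.resize(mp,(600,600))
cv2.imwrite("pics/rect1.png",cv2.remap(im,mp[...,0],mp[...,1],2)[:,:,::-1])
E
```

```text
(257.64495849609375, 170.61398315429688) 32.4119758605957 ((257.4241943359375, 171.02789306640625), (61.333290100097656, 63.63705825805664), 170.18370056152344) [ 0.55734832 -0.0322924   0.064     ]
tab dir -18.916750167970594 162.22567252378778
```

View pics/rect1.png

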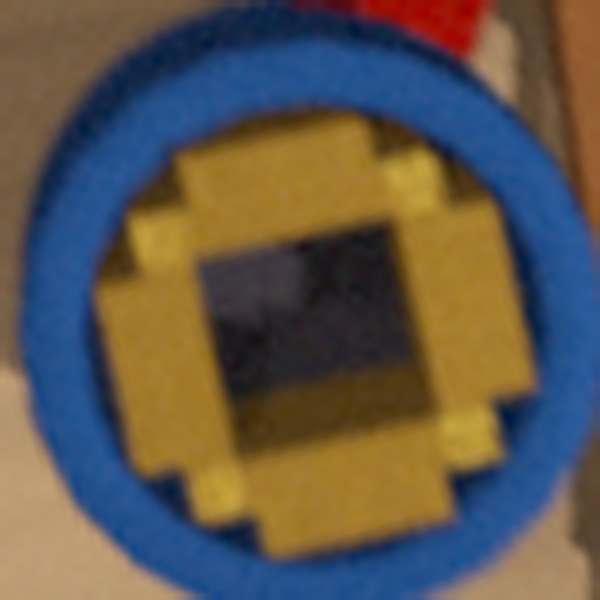

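The recess is clear. Its sides lie at about 12° (mod 90) in the world, its centre is near (0.554,-0.034), and the tab is at -18.3°, which makes the latch about 0.47 rad. Now over the key.

```bash
python3 - <<'E'
from h import *
print(delta([.518,.29,.27],19.6))
E
```

```text
[-0.0004, 0.0006, -0.0125, 0.2142, -1.0629, -0.2]
```

>>> play_rows:
  deltas:
    - [0,0,0,0.02,-0.12,-0.05,1]
    - [0,0,-0.003,0.05,-0.25,-0.1,1]
    - [0,0,-0.006,0.08,-0.38,-0.15,1]
    - [0,0,-0.012,0.1,-0.51,-0.2,1]
    - [0,0,-0.012,0.13,-0.64,-0.2,1]
    - [0,0,-0.012,0.16,-0.77,-0.2,1]
    - [0,0,-0.012,0.19,-0.9,-0.2,1]
    - [0,0,-0.012,0.21,-1,-0.2,1]

```text
clock: 2.2
tcp_pos: [0.5223, 0.271, 0.2713]
ee_rot: [-0.0, 0.986, 0.168, 0.0]
ft_force: [0.3, -0.2, -1.0]
finger_gap: 0.0851
grip_force: 0.0
```

>>> play_rows:
  deltas:
    - [0,0,0,0,-0.05,0,1]
    - [0,0,0,0,-0.06,0,1]
    - [0,0,0,0,-0.06,0,1]
    - [0,0,0,0,-0.06,0,1]

```text
clock: 2.53
tcp_pos: [0.5174, 0.2848, 0.2713]
ee_rot: [0.0, 0.986, 0.167, 0.0]
ft_force: [0.5, 0.2, 0.5]
finger_gap: 0.0855
grip_force: 0.0
```

```bash
python3 - <<'E'
from h import *
o=get_obs();print(o["tcp_pos"],o["ee_rot"],o["joint_pos"],o["clock"])
c=get_calibration("wrist");im=camera("wrist");np.save("w2.npy",im);import json;json.dump({k:np.array(v).tolist() for k,v in c.items()},open("w2.json","w"))
cv2.imwrite("pics/w2.png",cv2.resize(im,(800,600),interpolation=2)[:,:,::-1])
E
```

```text
[0.51735115 0.28480559 0.27129525] [3.23080747e-04 9.85997949e-01 1.66757115e-01 7.35250768e-05] [ 4.41024047e-01  2.34311366e-01  1.12163597e+00 -6.77443954e-04
  1.78567821e+00  1.67659629e+00] 2.5333
```

View pics/w2.png

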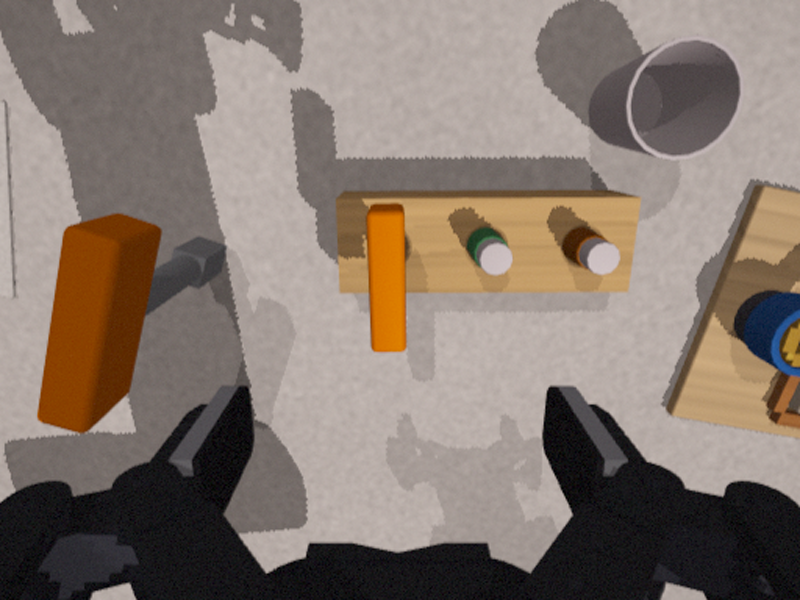

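Wrist view: the key's bar spans (367-405, 204-352), nearly along the tool x. The vials are at (493,257) and (599,256), and the big look-alike is at left (100,320).

```bash
python3 - <<'E'
from h import *;import json
c=json.load(open("w2.json"));im=np.load("w2.npy");t=get_calibration("top");s=get_calibration("side")
def bar(im,roi):
    h=cv2.cvtColor(im,cv2.COLOR_RGB2HSV);m=((h[...,0]<16)&(h[...,1]>200)&(h[...,2]>150)).astype(np.uint8);z=np.zeros_like(m);u0,v0,u1,v1=roi;z[v0:v1,u0:u1]=m[v0:v1,u0:u1]
    cs=max(cv2.findContours(z,0,1)[0],key=cv2.contourArea);r=cv2.minAreaRect(cs);return r,cv2.boxPoints(r)
r,b=bar(im,(220,120,275,235));print(r)
B=np.array([onz(c,p,.155) for p in b]);print(B.round(4),B.mean(0))
for i in range(2):
    d=B[i+1]-B[i];print(np.linalg.norm(d),np.degrees(np.arctan2(d[1],d[0]))%180)
T=cv2.imread("pics/top0.png")[:,:,::-1].copy();r2,b2=bar(T,(140,190,185,250));print(r2)
print("tri",tri((c,r[0]),(t,r2[0])))
# vials & stand in wrist
for n,p in (("g",(493,257)),("a",(599,256))):
    X=onz(c,np.array(p)/1.5625,.095);print(n,X)
E
```

```text
((246.5, 178.5), (87.0, 23.0), 90.0)
[[0.5514 0.3131 0.155 ]
 [0.5575 0.2957 0.155 ]
 [0.4861 0.2705 0.155 ]
 [0.4795 0.2895 0.155 ]] [0.51864212 0.29222086 0.155     ]
0.018457412067198913 109.23827764153896
0.07566279830882058 19.438385482107577
((162.94464111328125, 218.3430938720703), (37.99696350097656, 7.987682342529297), 70.55996704101562)
tri (array([0.51691669, 0.29135898, 0.14189854]), np.float64(0.0005760355705647854))
g [0.54093691 0.22712745 0.095     ]
a [0.56426751 0.16228325 0.095     ]
```

```bash
python3 - <<'E'
from h import *
print(delta([.518,.2915,.2713],19.4),delta([.518,.2915,.12],19.4))
E
```

```text
[0.0002, -0.0, -0.0013, 0.0092, -0.0211, 0.0002] [0.0002, -0.0, -0.0013, 0.0091, -0.0214, 0.5045]
```

>>> play_rows:
  deltas:
    - [0,0,0,0.009,-0.02,0.1,1]
    - [0,0,0,0.009,-0.02,0.2,1]
    - [0,0,0,0.009,-0.02,0.27,1]
    - [0,0,0,0.009,-0.02,0.3,1]
    - [0,0,0,0.009,-0.02,0.3,1]

```text
clock: 3.0
tcp_pos: [0.5171, 0.2912, 0.1788]
ee_rot: [0.001, 0.986, 0.167, -0.002]
ft_force: [-0.2, 0.7, -1.1]
finger_gap: 0.0853
grip_force: 0.0
```

```bash
python3 - <<'E'
from h import *;import json
print(get_obs()["tcp_pos"],delta([.518,.2915,.12],19.4))
c=get_calibration("wrist");im=camera("wrist")
c2=json.load(open("w2.json"))
h=cv2.cvtColor(im,cv2.COLOR_RGB2HSV);m=((h[...,0]<16)&(h[...,1]>200)&(h[...,2]>200)).astype(np.uint8)
cs=max(cv2.findContours(m,0,1)[0],key=cv2.contourArea);r=cv2.minAreaRect(cs);b=cv2.boxPoints(r);print(r);B=np.array([onz(c,p,.155) for p in b]);print(B.round(4),B.mean(0),tri((c,r[0]),(c2,(246.5,178.5))))
E
```

```text
[0.51707189 0.29118792 0.17876993] [0.0002, 0.0014, -0.0012, 0.0041, -0.0001, 0.1959]
((262.0, 289.0), (0.0, 0.0), 0.0)
[[0.4826 0.2743 0.155 ]
 [0.4826 0.2743 0.155 ]
 [0.4826 0.2743 0.155 ]
 [0.4826 0.2743 0.155 ]] [0.4825696  0.27429811 0.155     ] (array([0.54690394, 0.29959661, 0.25339842]), np.float64(0.00010068839890859628))
```

>>> play_rows:
  deltas:
    - [0,0,0,0.003,0,0.08,1]
    - [0,0,0,0.003,0,0.15,1]
    - [0,0,0,0.003,0,0.195,1]
    - [0,0,0,0.003,0,0.195,0.6]
    - [0,0,0,0.003,0,0.195,0.1]
    - [0,0,0,0.003,0,0.195,0]
    - [0,0,0,0.003,0,0.195,0]
    - [0,0,0,0.003,0,0.195,0]
  force: 90

```text
clock: 3.72
tcp_pos: [0.5191, 0.2935, 0.1245]
ee_rot: [-0.0, 0.986, 0.167, 0.001]
ft_force: [-0.1, -0.0, -0.1]
finger_gap: 0.0255
grip_force: 0.0
```

>>> play_rows:
  deltas:
    - [0,0,0,0,0,0,0]
    - [0,0,0,0,0,0,0]
    - [0,0,0,0,0,0,0]
    - [0,0,0,0,0,0,0]

```text
clock: 4.05
tcp_pos: [0.5191, 0.2936, 0.1244]
ee_rot: [-0.0, 0.986, 0.168, 0.002]
ft_force: [0.2, 0.6, 5.7]
finger_gap: 0.0186
grip_force: 88.4
```

>>> play_rows:
  deltas:
    - [0,0,0,0,0,-0.05,0]
    - [0,0,0,0,0,-0.11,0]
    - [0,0,0,0,0,-0.18,0]
    - [0,0,0,0,0,-0.25,0]
    - [0,0,0,0,0,-0.32,0]
    - [0,0,0,0,0,-0.39,0]
    - [0,0,0,0,0,-0.4,0]
    - [0,0,0,0,0,-0.4,0]

```text
clock: 4.72
tcp_pos: [0.5187, 0.2934, 0.2434]
ee_rot: [-0.0, 0.986, 0.167, 0.001]
ft_force: [-0.8, -0.1, -2.5]
finger_gap: 0.0188
grip_force: 88.5
```

```bash
python3 - <<'E'
from h import *
o=get_obs();print(o["tcp_pos"],o["ft_force"],o["torque"],o["finger_gap"],o["grip_force"])
im=camera("wrist");im2=camera("side");t=camera("top")
a=cv2.resize(im2[150:342,120:376],(512,384),interpolation=2)
cv2.imwrite("pics/g1.png",np.hstack([cv2.resize(im,(390,292)),cv2.resize(a,(390,292))])[:,:,::-1])
print(delta([.554,-.034,.235],11.5))
E
```

```text
[0.51869309 0.29337396 0.24343938] [-0.78355302 -0.10627058 -2.45461236] [ 0.0299015   0.01336156 -0.02392197] 0.018832138978969726 88.48349690437317
[0.0003, 0.0012, 0.0432, -0.2457, 1.0684, 0.0187]
```

View pics/g1.png

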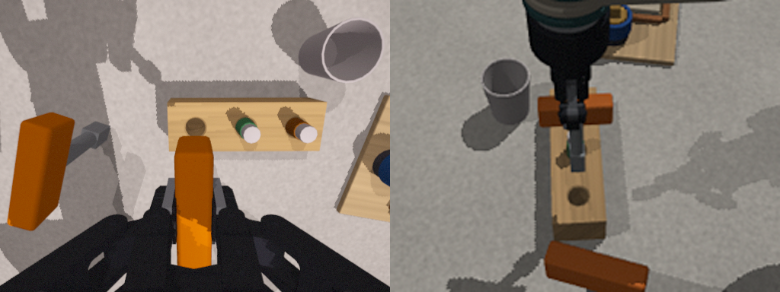

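>>> play_rows:
  deltas:
    - [0,0,0,-0.02,0.07,0,0]
    - [0,0,0,-0.04,0.18,0,0]
    - [0,0,0.01,-0.07,0.3,0,0]
    - [0,0,0.02,-0.1,0.42,0,0]
    - [0,0,0.03,-0.13,0.55,0,0]
    - [0,0,0.04,-0.16,0.68,0,0]
    - [0,0,0.043,-0.19,0.81,0.01,0]
    - [0,0,0.043,-0.22,0.94,0.019,0]

```text
clock: 5.53
tcp_pos: [0.5485, 0.0034, 0.2352]
ee_rot: [-0.0, 0.995, 0.1, -0.001]
ft_force: [1.0, -0.2, -3.1]
finger_gap: 0.0189
grip_force: 88.4
```

>>> play_rows:
  deltas:
    - [0,0,0,-0.015,0.06,0,0]
    - [0,0,0,-0.025,0.11,0,0]
    - [0,0,0,-0.025,0.125,0,0]
    - [0,0,0,-0.025,0.125,0,0]
    - [0,0,0,-0.025,0.125,0,0]

```text
clock: 5.95
tcp_pos: [0.5491, -0.0323, 0.236]
ee_rot: [-0.0, 0.995, 0.101, -0.001]
ft_force: [-0.6, 0.4, -2.7]
finger_gap: 0.019
grip_force: 88.8
```

```bash
python3 - <<'E'
from h import *
s=get_calibration("side");w=np.array
c=dict(get_calibration("wrist"))
o=get_obs();p,r=pose();print(p,np.degrees(np.arctan2(*r.as_matrix()[[1,0],0])),o["ft_force"],o["joint_pos"])
print("hole side",onz(s,(243.4,278.9),.055))
print(delta([.554,-.034,.21],11.5))
im=camera("side");tp=camera("top");t=get_calibration("top")
for n,cc in (("side",s),("top",t)):print(n,proj(cc,[.554,-.034,.064]),proj(cc,[p[0],p[1],p[2]-.1145]))
cv2.imwrite("pics/k1.png",np.hstack([cv2.resize(im[70:214,190:334],(400,400),interpolation=2),cv2.resize(tp[150:270,250:370],(400,400),interpolation=2)])[:,:,::-1])
E
```

```text
[ 0.54914976 -0.0323262   0.23604756] 11.555428875213396 [-0.60455315  0.41748167 -2.68986635] [-1.26126677e-01  1.23295963e-01  1.31591282e+00  3.94225993e-04
  1.70392117e+00  1.24304197e+00]
hole side [0.51554083 0.29262106 0.055     ]
[-0.0003, 0.0004, 0.0003, 0.0148, 0.0088, 0.0868]
side [266.93318723 157.85464153] [269.39948201 141.92644577]
top [319.0064537  204.30370468] [322.11528366 202.64878232]
```

View pics/k1.png

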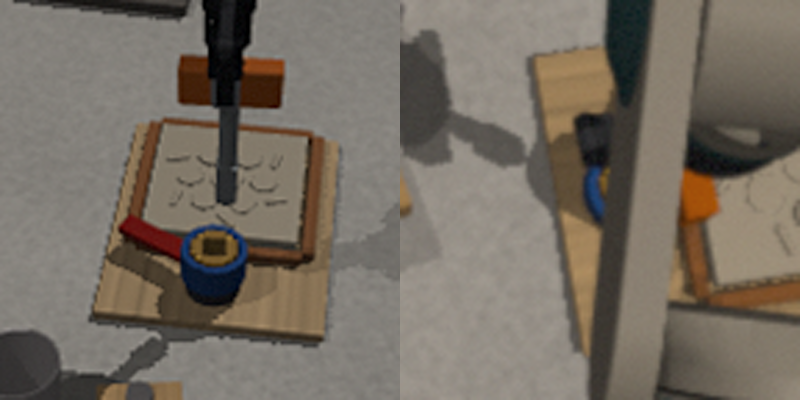

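The key hangs vertical, with its tip at about (272,143) in the side view and the recess at (267.4,158). The tip therefore needs a shift of a few mm in +x. I'll measure this numerically.

```bash
cat >> h.py <<'E'
def shaft(im,rows,u0,w=12):
    out=[]
    for v in rows:
        g=im[v,int(u0-w):int(u0+w+1)].astype(float).mean(1);bg=np.percentile(g,80);wt=np.clip(bg-15-g,0,None)
        out.append((v,round(float((wt*np.arange(int(u0-w),int(u0+w+1))).sum()/max(wt.sum(),1e-6)),2),round(float(wt.sum()))))
    return out
E
python3 - <<'E'
from h import *
s=get_calibration("side");im=camera("side");p,_=pose()
print(shaft(im,range(112,150,2),272))
print(onz(s,(272.1,143.1),p[2]-.1145),onz(s,(267.4,158.2),.064),p)
h=cv2.cvtColor(im,cv2.COLOR_RGB2HSV);b=((h[...,0]>12)&(h[...,0]<30)&(h[...,1]>150)).astype(np.uint8)
print(im[150:166,256:280,0].tolist()) if 0 else None
m=((h[...,0]<16)&(h[...,1]>180)).astype(np.uint8);z=m*0;z[85:112,245:300]=m[85:112,245:300];uv=np.argwhere(z)[:,::-1];print("bar px",uv.mean(0),uv.min(0),uv.max(0))
print("pred bar corners",[proj(s,p+[dx*np.cos(.2)*.04,dx*np.sin(.2)*.04,dz]).round(1).tolist() for dx in(-1,1) for dz in (-.0045,.0305)])
E
```

```text
[(112, 271.89, 548), (114, 268.4, 746), (116, 275.5, 667), (118, 271.64, 431), (120, 271.6, 431), (122, 271.61, 431), (124, 271.48, 411), (126, 270.9, 470), (128, 269.86, 594), (130, 272.24, 371), (132, 270.98, 513), (134, 270.66, 483), (136, 271.39, 548), (138, 272.48, 532), (140, 270.52, 466), (142, 270.59, 513), (144, 264.74, 151), (146, 276.73, 116), (148, 268.58, 41)]
[ 0.54191195 -0.02960288  0.12227433] [ 0.5525962  -0.03319474  0.064     ] [ 0.54932626 -0.03185043  0.23677433]
bar px [273.16666667  99.1763285 ] [254  90] [291 108]
pred bar corners [[289.5, 106.0], [290.7, 92.8], [252.3, 104.1], [252.3, 90.9]]
```

```bash
python3 - <<'E'
from h import *
print(delta([.5567,-.0332,.19],11.5))
E
```

```text
[-0.0001, 0.0001, 0.0007, 0.0232, 0.0094, 0.1559]
```

>>> play_rows:
  deltas:
    - [0,0,0,0.023,0.009,0.04,0]
    - [0,0,0,0.023,0.009,0.08,0]
    - [0,0,0,0.023,0.009,0.12,0]
    - [0,0,0,0.023,0.009,0.15,0]
    - [0,0,0,0.023,0.009,0.156,0]
    - [0,0,0,0.023,0.009,0.156,0]

```text
clock: 6.6
tcp_pos: [0.556, -0.0342, 0.1887]
ee_rot: [-0.0, 0.995, 0.101, -0.001]
ft_force: [-0.5, -0.2, -2.4]
finger_gap: 0.0184
grip_force: 88.8
```

```bash
python3 - <<'E'
from h import *
s=get_calibration("side");im=camera("side");p,_=pose();o=get_obs();print(p,o["ft_force"])
print(shaft(im,range(124,160,2),269))
print(proj(s,[.5535,-.0338,.064]),proj(s,[.5535,-.0338,.1]),proj(s,[.5535,-.0338,p[2]-.1145]))
a=cv2.resize(im[110:185,225:310],(680,600),interpolation=2)
cv2.imwrite("pics/k2.png",a[:,:,::-1])
E
```

```text
[ 0.55651203 -0.0342815   0.18988572] [ 0.0292649   0.47589557 -2.17976586]
[(124, 270.03, 589), (126, 267.85, 511), (128, 268.17, 606), (130, 270.58, 542), (132, 268.45, 438), (134, 268.36, 454), (136, 267.44, 498), (138, 268.93, 483), (140, 268.25, 419), (142, 268.04, 456), (144, 266.28, 419), (146, 269.52, 579), (148, 267.86, 476), (150, 267.87, 475), (152, 266.88, 747), (154, 266.85, 605), (156, 268.92, 199), (158, 267.95, 142)]
[267.10846045 157.95285661] [267.51714084 147.60864758] [267.23531234 154.74207724]
```

View pics/k2.png

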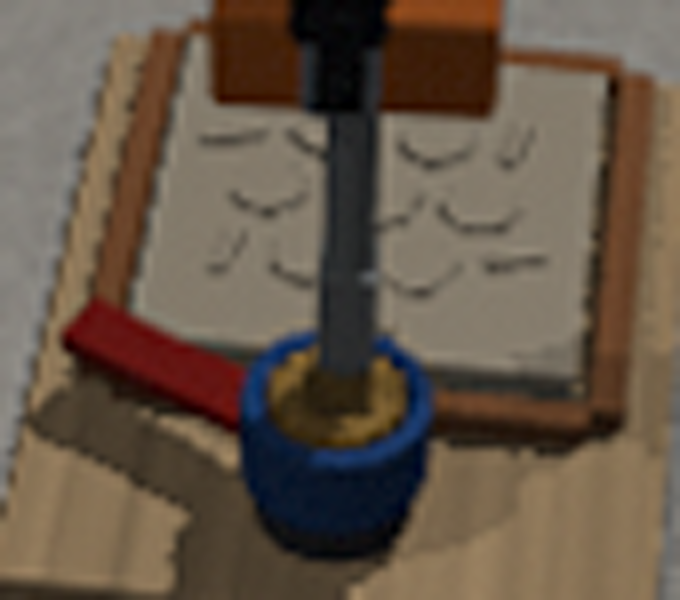

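The tip is about 1.5 mm to the right of the recess centre in the image. I'll nudge +x and lower the pilot in.

>>> play_rows:
  deltas:
    - [0,0,0,0.005,0,0.01,0]
    - [0,0,0,0.005,0,0.02,0]
    - [0,0,0,0.005,0,0.03,0]
    - [0,0,0,0.005,0,0.04,0]
    - [0,0,0,0.005,0,0.048,0]
    - [0,0,0,0.005,0,0.048,0]

```text
clock: 7.15
tcp_pos: [0.5579, -0.034, 0.1751]
ee_rot: [-0.0, 0.995, 0.101, -0.0]
ft_force: [-0.2, -0.1, -2.2]
finger_gap: 0.0187
grip_force: 88.8
```

>>> play_rows:
  deltas:
    - [0,0,0,0,0,0.005,0]
    - [0,0,0,0,0,0.01,0]
    - [0,0,0,0,0,0.015,0]
    - [0,0,0,0,0,0.02,0]
    - [0,0,0,0,0,0.02,0]

```text
clock: 7.57
tcp_pos: [0.5581, -0.0335, 0.1698]
ee_rot: [-0.0, 0.995, 0.101, 0.0]
ft_force: [0.3, 2.4, -2.5]
finger_gap: 0.0188
grip_force: 89.1
```

>>> play_rows:
  deltas:
    - [0,0,0,0,0,0.006,0]
    - [0,0,0,0,0,0.012,0]
    - [0,0,0,0,0,0.018,0]
    - [0,0,0,0,0,0.023,0]
    - [0,0,0,0,0,0.023,0]

```text
clock: 7.98
tcp_pos: [0.5579, -0.0336, 0.1623]
ee_rot: [-0.0, 0.995, 0.101, -0.0]
ft_force: [-1.3, 4.3, -2.4]
finger_gap: 0.0189
grip_force: 88.8
```

>>> play_rows:
  deltas:
    - [0,0,0,0,-0.003,0.004,0]
    - [0,0,0,0,-0.003,0.008,0]
    - [0,0,0,0,-0.003,0.012,0]
    - [0,0,0,0,-0.003,0.012,0]

```text
clock: 8.32
tcp_pos: [0.5579, -0.0332, 0.159]
ee_rot: [0.0, 0.995, 0.1, -0.0]
ft_force: [0.1, 3.6, -2.8]
finger_gap: 0.0185
grip_force: 89.1
```

>>> play_rows:
  deltas:
    - [0,0,0.028,0,0.001,0,0]
    - [0,0,0.056,0,0.002,0,0]
    - [0,0,0.083,0,0.003,0,0]
    - [0,0,0.111,-0.001,0.004,0,0]
    - [0,0,0.139,-0.001,0.005,0,0]
    - [0,0,0.167,-0.002,0.006,0,0]
    - [0,0,0.167,-0.002,0.006,0,0]

```text
clock: 8.9
tcp_pos: [0.5577, -0.0345, 0.1589]
ee_rot: [-0.001, 0.987, -0.163, -0.0]
ft_force: [0.1, 6.1, -2.1]
finger_gap: 0.0184
grip_force: 88.9
```

```bash
python3 - <<'E'
from h import *
o=get_obs();p,r=pose();print(p,np.degrees(np.arctan2(*r.as_matrix()[[1,0],0])),o["ft_force"],o["torque"],o["joint_pos"])
im=camera("side");s=get_calibration("side")
h=cv2.cvtColor(im,cv2.COLOR_RGB2HSV);red=((h[...,0]<4)|(h[...,0]>174))&(h[...,1]>170);red[:110]=0;red[200:]=0;red[:,:200]=0;red[:,320:]=0
n,l,st,ct=cv2.connectedComponentsWithStats(red.astype(np.uint8));i=1+st[1:,4].argmax();print(st[i])
X=np.array([onz(s,q[::-1],.042)[:2] for q in np.argwhere(l==i)]);d=X-[.5545,-.034];a=np.degrees(np.arctan2(d[:,1],d[:,0]));print("tab ang",np.median(a[np.hypot(*d.T)>.06]),"far",np.hypot(*d.T).max())
E
```

```text
[ 0.55765878 -0.03446406  0.15892772] -18.761834796827856 [ 0.05520745  6.07718958 -2.11995707] [ 1.45512128 -0.07234591  0.04032795] [-1.28430318e-01  1.80044869e-01  1.40704046e+00  1.22509791e-03
  1.55491592e+00  1.76980245e+00]
[241 142  17  17 132]
tab ang -33.15000075165098 far 0.09556287104236284
```

>>> play_rows:
  deltas:
    - [0,0,0.028,-0.002,-0.004,0,0]
    - [0,0,0.056,-0.002,-0.003,0,0]
    - [0,0,0.083,-0.002,-0.002,0,0]
    - [0,0,0.111,-0.002,-0.001,0,0]
    - [0,0,0.139,-0.003,0,0,0]
    - [0,0,0.167,-0.003,0.001,0,0]
    - [0,0,0.194,-0.004,0.002,0,0]
    - [0,0,0.194,-0.004,0.002,0,0]

```text
clock: 9.62
tcp_pos: [0.5564, -0.0356, 0.159]
ee_rot: [0.0, 0.892, -0.451, 0.0]
ft_force: [1.5, 2.1, -3.1]
finger_gap: 0.0189
grip_force: 88.8
```

```bash
cat > tab.py <<'E'
from h import *
o=get_obs();p,r=pose();print(p,np.degrees(np.arctan2(*r.as_matrix()[[1,0],0])),o["ft_force"],o["torque"],o["joint_pos"][5],o["finger_gap"],o["clock"])
for cam in("side","wrist"):
    im=camera(cam);s=get_calibration(cam)
    h=cv2.cvtColor(im,cv2.COLOR_RGB2HSV);red=((h[...,0]<4)|(h[...,0]>174))&(h[...,1]>170)
    q=np.argwhere(red);
    if not len(q):print(cam,"none");continue
    X=np.array([onz(s,k[::-1],.042)[:2] for k in q]);d=X-[.5545,-.034];rr=np.hypot(*d.T);k=(rr>.05)&(rr<.105);a=np.degrees(np.arctan2(d[:,1],d[:,0]));print(cam,"tab ang",np.median(a[k]),k.sum(),"far",rr[rr<.11].max())
E
python3 tab.py
```

```text
[ 0.55643539 -0.03562663  0.15895625] -53.62307369692612 [ 1.48295402  2.09108268 -3.10458502] [ 0.45027814 -0.29196102  0.04138384] 2.37696683342863 0.018948963960591536 9.6167
side tab ang -65.7298829370876 35 far 0.09317322027702643
wrist tab ang -70.54808658411748 1572 far 0.10400609104412138
```

>>> play_rows:
  deltas:
    - [0,0,0.017,0,0.001,0,0]
    - [0,0,0.033,0,0.001,0,0]
    - [0,0,0.05,0,0.002,0,0]
    - [0,0,0.067,0,0.002,0,0]
    - [0,0,0.067,0,0.002,0,0]

```text
clock: 10.13
tcp_pos: [0.5559, -0.0359, 0.1591]
ee_rot: [0.0, 0.841, -0.54, 0.0]
ft_force: [0.7, 0.2, -3.8]
finger_gap: 0.0185
grip_force: 88.9
```

```bash
python3 tab.py
```

```text
[ 0.55591567 -0.03594274  0.1590607 ] -65.43303681721326 [ 0.71740721  0.17308816 -3.81832744] [ 0.07002879 -0.2423803   0.63837542] 2.582547783934341 0.018514209903567565 10.1333
side tab ang -85.25056507756477 6 far 0.07488662128699351
wrist tab ang -77.2739855118399 1584 far 0.09814617844851406
```

At the stop: the torque jumped to 0.64 N m and the tab is at -77.3°, against -77.4° predicted. I'll relax the twist and lift out.

>>> play_rows:
  deltas:
    - [0,0,-0.02,0,-0.001,0,0]
    - [0,0,-0.04,0,-0.001,0,0]
    - [0,0,-0.055,0,-0.002,0,0]
    - [0,0,-0.055,0,-0.002,0,0]
    - [0,0,-0.055,0,-0.002,-0.02,0]
    - [0,0,-0.055,0,-0.002,-0.04,0]
    - [0,0,-0.055,0,-0.002,-0.06,0]
    - [0,0,-0.055,0,-0.002,-0.08,0]

```text
clock: 10.9
tcp_pos: [0.5566, -0.0354, 0.1845]
ee_rot: [-0.0, 0.884, -0.467, 0.0]
ft_force: [1.1, 0.2, -1.7]
finger_gap: 0.0189
grip_force: 88.9
```

>>> play_rows:
  deltas:
    - [0,0,0,0,0,-0.03,0]
    - [0,0,0,0,0,-0.08,0]
    - [0,0,0,0,0,-0.13,0]
    - [0,0,0,0,0,-0.18,0]
    - [0,0,0,0,0,-0.2,0]
    - [0,0,0,0,0,-0.2,0]

```text
clock: 11.4
tcp_pos: [0.5571, -0.0354, 0.2458]
ee_rot: [-0.001, 0.885, -0.466, 0.002]
ft_force: [0.2, 0.2, -2.1]
finger_gap: 0.0187
grip_force: 88.9
```

```bash
python3 tab.py; python3 - <<'E'
from h import *
# hole centre estimate w2/w1 views: dark? use key offset .0035 along tool x
y=np.radians(19.5);h=np.array([.516,.2925]);p,_=pose()
t=h+.0035*np.array([np.cos(y),np.sin(y)]);print(t,delta([*t,.246],19.5))
m=(p[:2]+t)/2;print(delta([*m,.246],-18))
E
```

```text
[ 0.55713346 -0.03541594  0.24579667] -55.60840697678488 [ 0.20013005  0.19453022 -2.09190915] [ 0.05745849  0.02683704 -0.00208228] 2.411763759113278 0.018703433937923238 11.4
side tab ang -77.85592915980769 80 far 0.0896060868838927
wrist tab ang -77.78417129746964 909 far 0.09756978151039221
[0.51929925 0.29366832] [0.0001, 0.0001, -0.4173, -0.9746, -0.5175, -0.0104]
[0.0001, 0.0001, -0.2089, -0.4873, -0.2588, -0.0104]
```

>>> play_rows:
  deltas:
    - [0,0,-0.03,-0.05,-0.025,-0.005,0]
    - [0,0,-0.06,-0.12,-0.065,-0.01,0]
    - [0,0,-0.09,-0.2,-0.105,-0.01,0]
    - [0,0,-0.12,-0.28,-0.15,-0.01,0]
    - [0,0,-0.15,-0.36,-0.19,-0.01,0]
    - [0,0,-0.18,-0.44,-0.235,-0.01,0]
    - [0,0,-0.21,-0.52,-0.275,-0.01,0]
    - [0,0,-0.24,-0.6,-0.32,-0.01,0]

```text
clock: 12.17
tcp_pos: [0.5331, 0.1686, 0.2448]
ee_rot: [0.0, 0.994, -0.106, -0.001]
ft_force: [1.8, -0.5, -1.9]
finger_gap: 0.0188
grip_force: 88.9
```

```bash
python3 - <<'E'
from h import *
print(pose()[0],delta([.5191,.2936,.246],19.4))
E
```

```text
[0.53313963 0.1685882  0.24480303] [0.0002, 0.0008, -0.1752, -0.1334, -0.3975, -0.0042]
```

>>> play_rows:
  deltas:
    - [0,0,-0.035,-0.03,-0.08,0,0]
    - [0,0,-0.07,-0.06,-0.17,0,0]
    - [0,0,-0.105,-0.09,-0.26,0,0]
    - [0,0,-0.14,-0.115,-0.34,0,0]
    - [0,0,-0.175,-0.133,-0.39,0,0]
    - [0,0,-0.175,-0.133,-0.397,0,0]
    - [0,0,-0.175,-0.133,-0.397,0,0]

```text
clock: 12.75
tcp_pos: [0.52, 0.2929, 0.2447]
ee_rot: [0.001, 0.986, 0.166, -0.001]
ft_force: [0.1, -0.7, -3.2]
finger_gap: 0.0189
grip_force: 88.9
```

```bash
python3 - <<'E'
from h import *
p,r=pose();print(p,delta([.5191,.2936,.246],19.4),delta([.5191,.2936,.18],19.4))
im=camera("side");s=get_calibration("side")
print(shaft(im,range(226,270,3),245,14),proj(s,[.516,.2925,.055]),proj(s,[.516,.2925,p[2]-.1145]))
cv2.imwrite("pics/h1.png",cv2.resize(im[195:310,190:320],(680,600),interpolation=2)[:,:,::-1])
E
```

```text
[0.52003089 0.29287152 0.24468458] [0.0002, 0.0008, -0.0018, -0.0022, -0.0033, -0.0044] [0.0002, 0.0008, -0.0018, -0.0016, -0.0034, 0.2156]
[(226, 239.8, 112), (229, 237.33, 149), (232, 238.6, 1217), (235, 241.0, 547), (238, 240.97, 511), (241, 241.21, 532), (244, 241.46, 456), (247, 241.76, 587), (250, 239.66, 663), (253, 239.23, 891), (256, 239.23, 843), (259, 239.15, 812), (262, 241.27, 101), (265, 245.0, 1), (268, 246.0, 0)] [243.19883389 278.78994377] [242.52110638 260.06666265]
```

View pics/h1.png

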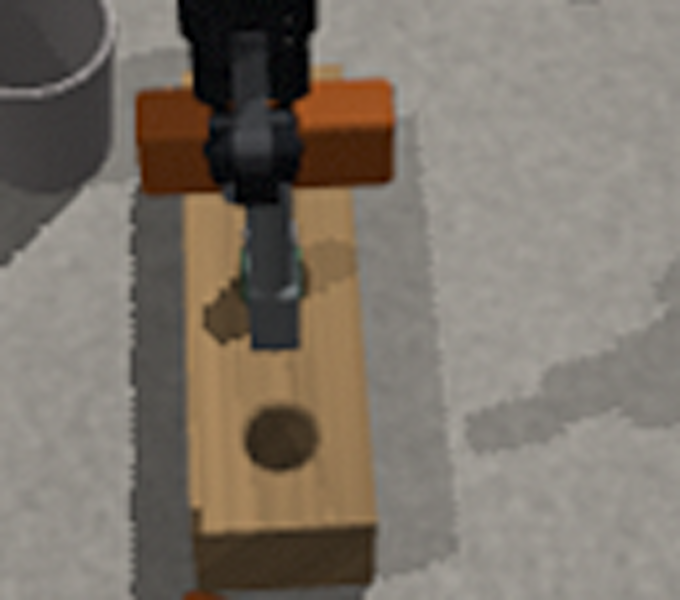

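The tip (242.6,261.3) lines up with the hole (243.7,278.7) to about 1 mm. Lowering with that correction.

>>> play_rows:
  deltas:
    - [0,0,0,-0.003,-0.003,0.05,0]
    - [0,0,0,-0.003,-0.003,0.1,0]
    - [0,0,0,-0.003,-0.003,0.15,0]
    - [0,0,0,-0.003,-0.003,0.19,0]
    - [0,0,0,-0.003,-0.003,0.22,0]
    - [0,0,0,-0.003,-0.003,0.25,0]
    - [0,0,0,-0.003,-0.003,0.27,0]
    - [0,0,0,-0.003,-0.003,0.27,0]

```text
clock: 13.47
tcp_pos: [0.5191, 0.2925, 0.1638]
ee_rot: [0.0, 0.986, 0.166, -0.001]
ft_force: [0.6, -0.7, -3.6]
finger_gap: 0.0185
grip_force: 88.9
```

>>> play_rows:
  deltas:
    - [0,0,0,0,-0.002,0.03,0]
    - [0,0,0,0,-0.002,0.06,0]
    - [0,0,0,0,-0.002,0.085,0]
    - [0,0,0,0,-0.002,0.105,0]
    - [0,0,0,0,-0.002,0.12,0]
    - [0,0,0,0,-0.002,0.125,0]
    - [0,0,0,0,-0.002,0.125,0]

```text
clock: 14.05
tcp_pos: [0.5191, 0.2934, 0.1272]
ee_rot: [0.0, 0.986, 0.166, -0.0]
ft_force: [0.5, 0.1, -3.1]
finger_gap: 0.0185
grip_force: 88.9
```

Lower another 2.5 mm and open.

>>> play_rows:
  deltas:
    - [0,0,0,0,0,0.004,0]
    - [0,0,0,0,0,0.008,0]
    - [0,0,0,0,0,0.008,0]

```text
clock: 14.3
tcp_pos: [0.5193, 0.2935, 0.1255]
ee_rot: [-0.0, 0.986, 0.166, 0.0]
ft_force: [-0.0, 0.4, -3.0]
finger_gap: 0.0189
grip_force: 88.9
```

>>> play_rows:
  deltas:
    - [0,0,0,0,0,0,0.2]
    - [0,0,0,0,0,0,0.5]
    - [0,0,0,0,0,0,1]
    - [0,0,0,0,0,0,1]
    - [0,0,0,0,0,0,1]
    - [0,0,0,0,0,0,1]
    - [0,0,0,0,0,0,1]
    - [0,0,0,0,0,0,1]

```text
clock: 14.97
tcp_pos: [0.5192, 0.2935, 0.1254]
ee_rot: [0.0, 0.986, 0.166, 0.0]
ft_force: [0.3, 0.1, -0.7]
finger_gap: 0.0856
grip_force: 0.0
```

>>> play_rows:
  deltas:
    - [0,0,0,0,0,-0.03,1]
    - [0,0,0,0,0,-0.08,1]
    - [0,0,0,0,0,-0.15,1]
    - [0,0,0,0,0,-0.25,1]
    - [0,0,0,0,0,-0.35,1]
    - [0,0,0,0,0,-0.45,1]
    - [0,0,0,0,0,-0.5,1]
    - [0,0,0,0,0,-0.5,1]

```text
clock: 15.63
tcp_pos: [0.5202, 0.294, 0.2814]
ee_rot: [-0.001, 0.986, 0.166, 0.004]
ft_force: [0.0, -0.7, 1.2]
finger_gap: 0.0855
grip_force: 0.0
```

```bash
python3 tab.py; python3 - <<'E'
from h import *
def bar(im,c):
    h=cv2.cvtColor(im,cv2.COLOR_RGB2HSV);m=((h[...,0]<16)&(h[...,1]>180)&(h[...,2]>90)).astype(np.uint8)
    for k in cv2.findContours(m,0,1)[0]:
        if cv2.contourArea(k)>80:
            r=cv2.minAreaRect(k);print(np.round(r[0],1),np.round(r[1],1),round(r[2],1))
print("top before");bar(cv2.imread("pics/top0.png")[:,:,::-1].copy(),0)
print("top now");bar(camera("top"),0)
print("side before");bar(cv2.imread("pics/side0.png")[:,:,::-1].copy(),0)
print("side now");bar(camera("side"),0)
# change in static things, side view vs start: tile, vials, cup
a=cv2.imread("pics/side0.png")[:,:,::-1].astype(int);b=camera("side").astype(int);d=np.abs(a-b).max(2)
for n,(u0,v0,u1,v1) in dict(cup=(178,186,214,232),amber=(232,203,250,227),green=(233,232,250,247),tile=(248,118,298,150)).items():print(n,d[v0:v1,u0:u1].mean().round(1))
E
```

```text
[0.52023964 0.29396364 0.28139117] 19.099917966022716 [ 0.01679253 -0.71365212  1.17031161] [-2.16649383e-02  8.32849457e-05 -3.22081091e-02] 1.6900019391744794 0.08553344817303372 15.6333
side tab ang -76.95623516454836 96 far 0.09333108651475688
top before
[ 91. 250.] [54. 18.] 90.0
[163.8 219.4] [40.5 11.6] 70.0
[326.8 177.9] [ 9.6 27.5] 16.4
top now
[346.8 199.8] [ 9.4 28.1] 77.5
side before
[255.4 323.7] [68.  15.7] 15.9
[241.9 253.2] [ 9.2 42.4] 86.3
[244.2 153.6] [22.4  5.4] 26.6
side now
[254.7 323.7] [66.1 15. ] 15.5
[241.9 253.4] [ 9.5 42.2] 87.5
cup 13.4
amber 73.3
green 46.3
tile 70.1
  return _methods._mean(a, axis=axis, dtype=dtype,
  ret = ret.dtype.type(ret / rcount)
Traceback (most recent call last):
  File "tab.py", line 8, in <module>
    X=np.array([onz(s,k[::-1],.042)[:2] for k in q]);d=X-[.5545,-.034];rr=np.hypot(*d.T);k=(rr>.05)&(rr<.105);a=np.degrees(np.arctan2(d[:,1],d[:,0]));print(cam,"tab ang",np.median(a[k]),k.sum(),"far",rr[rr<.11].max())
                                                                                                                                                                                                        ~~~~~~~~~~~~~~^^
ValueError: zero-size array to reduction operation maximum which has no identity
```

```bash
python3 -c "
from workcell import *
print(close_job())"
```

```text
the job is handed in; nothing more can be done
None
```

The job is handed in: the knob was turned to its stop with the key, with the red tab over the tile (twist resistance jumped to 0.64 N m, tab at -77°), and the key is back fully down in its hole. A final image check that the vials, cup and tile hadn't moved was inconclusive, but I saw no sign of touching them.

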